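Click the sliding dripper in over the cup and open its drain

ROBOT

A 6-joint arm with a two-finger parallel gripper is mounted at the origin on a cart in front of the work surface, level with it; the furniture and walls round the work are solid. World frame = base frame: x ahead of the robot, y to its left, z up, the work surface at z = 0. Lengths are in m, angles in rad, forces in N, time in s.
With the tool pointing down it reaches from about 0.35 to 0.975 m from the base axis. Payload 4.9 kg.
Tool frame: the origin (TCP) lies at the very end of the fingers, on their centre line; the grasp point (between the pads) lies 19 mm behind it; y points along the fingers, z is the direction in which the jaws open and shut, and the axes are right-handed (so a half turn about y gives the same grasp; the last joint's range is limited). The gripper opens to 85 mm and grips with 20 to 120 N. Pads are 22 mm wide; open, the fingers measure 114 mm over their backs; the gripper's body (76 mm by 85 mm) begins 54 mm behind the grasp point. The pads swing forward as they close: fully open they stand 13 mm farther back than shut.
Start: joints at [1.125, 0.053, 1.613, -0, 1.476, -0.119], TCP at [0.201, 0.592, 0.231] pointing down, gripper open.
Joint ranges: [-3.01, 3.01], [-1.01, 2.22], [0.06, 2.58], [-1.02, 4.17], [0.09, 2.62], [-3.14, 3.14]. Speed limits (rad/s): [2.57, 2.57, 3.14, 3.14, 3.14, 3.14].

INTERFACE

Orientations are given as a rotation vector (axis times angle).
In Python, from station import monitor, viewer, ticket gives the robot as it stands.
- The arm moves only by the tool servo_tool, never from a script. Its argument "commands" is one flat list of numbers, 7 for each row, row after row: the turn, a rotation vector about the tool's x, y, z in rad, then the shift along the tool's x, y, z in cm, then the opening, from 0 (shut) to 1 (fully open). In form: [rx, ry, rz, dx, dy, dz, claw, rx, ry, rz, dx, dy, dz, claw, ...]. A call has 1 to 20 rows; each row shifts and turns the pose as measured when the row begins, along the tool's axes as they then stand; what a row does not reach is not made up. A row lasts 1/10 s, in which the tool goes at most 50 mm and 8.59 degrees, less where a joint would pass 70% of its speed; a pose out of reach is approached as far as the arm can. A call is refused whole if a number of a shift passes 5 or a number of a turn 0.15, either way. A call with a gripper value outside its range is refused whole. The fingers move at their own pace and stop on an object; "grip_force" is the grip in N (left out, the last holds). Time passes only in rows, so rows that do not move let the fingers close. It gives the time, the measured TCP pose, the force and the opening at its end, in the units of the state.
- monitor.get_obs(): the state, without advancing time (a new reading comes with each control period).
- viewer.get_image(name): name is "side" or "top"; returns a dict with "frame" (384x512x3 uint8, red, green, blue), "depth" (384x512 float32, m along the optical axis (not along the pixel's ray), 0 where there is no reading), "camera_matrix" (3x3 intrinsics, pixels), "cam_to_world" (4x4, takes a point from camera to world coordinates). Camera axes: x right, y down, z forward; pixel columns grow to the right and rows downward; lengths in m; the calibration is good to about 2 mm. A picture is of the moment at which its call begins.
- ticket.finish_job(): hands the job in, once; it reports no verdict.
The state is a dict: "t": time; "q": joint angles; "dq": joint speeds; "effort": joint torques, N m; "tool_pos": TCP position; "tool_rot": TCP orientation; "contact_force": force on the tool from outside, world axes, zero at the start; "wrist_torque": the same for the moment, N m; "opening": finger opening in m.
Only numpy, scipy, OpenCV 4.12 (cv2) and the standard library are available. Lean on these libraries where they do the work, as an engineer would, in place of code of your own. Each camera call takes 0.05 s, during which the arm holds its last target.

TASK

Get the pour-over station ready for the ceramic coffee cup with the ear handle: push the dripper along its rail until its spring plunger clicks down into the notch over that cup, then press the dripper's drain lever fully down and come away. Only push and press with the fingertips: lift nothing, never pull the plunger knob up, and leave the cup and everything else standing where it is.

Things in the scene. Friction and masses are not known exactly. Their poses are not given: they have to be found in the camera images.
- station: Fixed station: steel drip tray 160 x 400 x 14 mm (own x, y, z) with slotted grate; behind it a rail on two posts. Origin: centre of the tray's underside; own x points away from the robot, own y to the left, along the rail. The coffee cup, a glass and a small pitcher stand on the grate (top 14 mm high) near own x = -24 mm, one before each rail notch (own y = +65, -40, -145 mm), in any order.
- rail_mid (a point): Middle of the steel rail's top face, 128 mm above the worktop, at station x = +60 mm, y = 0. The rail is 24 mm wide, runs along station y from -199 to +199 mm, and only the carriage stands above it (end caps reach 130 mm). In its top are three V notches, 15.5 mm wide, 6.5 mm deep, at station y = +65, -40 and -145 mm.
- dripper (a joint): Travel of the dripper carriage in m, 0 at the left end (its station y = 0.150 minus this), growing to the right; stops at 0 and 0.315. Starts in 0 to 0.055. Seated in a notch: 0.085, 0.190 or 0.295. Friction is about 1 N; climbing out of a notch takes 6 to 9 N; within some 5 mm of a notch the spring pulls the carriage in and centres it, and the push force drops. It cannot leave the rail.
- slide_block (a point): Centre of the carriage's black block, 148 mm above the worktop: 56 mm along the rail, 48 mm across. Its flat end faces rise from 3 to 38 mm above the rail's top (131 to 166 mm above the worktop): push there, just above the rail. The plunger's knob (21 mm across) stands on the block, its top up to 184 mm above the worktop.
- plunger (a joint): Spring plunger in the carriage, standing over the rail: 0 to 0.001 m while its nose rides on the rail's top, about +0.0055 m when it has dropped into a notch (its round black knob on top of the block is then 5 mm lower), negative if it is pulled up. The spring presses it down with 7 to 10 N.
- drain_outlet (a point): Lower end of the drain nozzle under the dripper, on the dripper's axis, 75 mm in front of the rail (station -x) and 100 mm above the worktop. Above it the white ceramic cone, 100 mm across its rim, which is 178 mm above the worktop.
- drain_lever (a joint): Drain lever at the dripper's front: 0 up (closed), 0.40 rad fully down (open). It turns about a level axis along the rail and stays where it is left; it takes about 3 N on its thumb pad.
- lever_pad (a point): Middle of the top of the drain lever's black thumb pad, 22 mm (front to back) x 26 mm, sticking out 90 mm in front of the dripper's axis (40 mm clear of the cone's rim). Up it is about 147 mm above the worktop; fully down it is 22 mm lower and 6 mm farther forward (station -x). Its hinge lies 51 mm behind it (station +x) and 26 mm lower.
- coffee_cup: Ceramic coffee cup, bowl 58 mm across, 55 mm tall, with one ear handle, standing on the grate with the handle roughly towards the robot. Origin: its underside, in the middle of bowl and handle together, 14.5 mm from the bowl's axis.
- cup_mouth (a point): Middle of the coffee cup's rim, on the bowl's axis, 55 mm above its foot.
- shot_glass: Small clear glass without a handle, 47 mm across, 58 mm tall, on the grate. Origin: centre of its underside. Leave it.
- small_pitcher: Small steel milk pitcher, 67 x 60 mm, 76 mm tall, on the grate. Origin: centre of its underside. Leave it.
- milk_pitcher: Larger steel milk pitcher, 66 x 91 mm, 98 mm tall, on the worktop to the right of the station. Origin: centre of its underside. Leave it.
- sugar_jar: Glass sugar jar, 59 mm across, 95 mm tall, on the worktop to the right. Leave it.
- tamper: Coffee tamper standing on its 58 mm foot, 83 mm tall, on the worktop to the right. Leave it.
- counter_bell: Counter bell, 84 mm across, 62 mm tall, on the worktop to the left of the station. Leave it.
Not all that is in view belongs to the job. Leave any green look-alike of the coffee_cup alone.

How it is judged:
On the way, in this order (a step that is already met when the one before it is completed fails the run):
1. the dripper is clicked into the notch over the coffee cup, its drain still shut (horizontal distance between drain_outlet and cup_mouth below 0.018 m and value of joint plunger above 0.0038 m and value of joint drain_lever below 0.15 rad), for 0.2 s.
2. the drain lever is fully down (value of joint drain_lever above 0.33 rad), for 0.1 s.
At the end, for the whole second after the job is handed in: The dripper rests in the notch over the coffee cup (plunger dropped by at least 3.8 mm, drain outlet within 18 mm of the middle of the cup's mouth), the drain lever is down (past 0.33 of 0.40 rad), and the cup stands upright and still (horizontal distance between drain_outlet and cup_mouth below 0.018 m and value of joint plunger above 0.0038 m and value of joint drain_lever above 0.33 rad and angle between coffee_cup's own z axis and vertical below 0.1 rad and linear speed of coffee_cup below 0.02 m/s); the robot touches nothing.
It fails at once if the plunger knob is pulled up (value of joint plunger below -0.003 m).
It fails at once if a vessel on the grate is pushed aside (distance of any of coffee_cup, shot_glass, small_pitcher from where it was at the start of the episode above 0.015 m).
It fails at once if a vessel on the grate is lifted (height (world z) of any of coffee_cup, shot_glass, small_pitcher above 0.022 m).
It fails at once if something standing round the station is moved or lifted (distance of any of milk_pitcher, sugar_jar, tamper, counter_bell from where it was at the start of the episode above 0.02 m).
It also fails if it takes over 61 s, if anything falls off the work surface, if the arm or the gripper's body presses on something with over 40 N, if the wrist force passes 120 N, or if a joint passes its speed limit or range.

## Working session

There is one attempt and no reset: what is moved stays moved. The work goes in short steps, Python scripts to look and compute and a tool call to move; the robot and the scene stay as the last step left them, time stands still between calls to the robot, and variables do not carry over. Pictures are saved under pics/ and viewed, and the job is handed in when it is done.

Besides the shell and the picture viewer there is one more tool, called after "Request:" by a JSON object that holds its "fn" and its "kwargs". servo_tool: Moves the arm, as the interface text tells. Its arguments: {"type":"object","properties":{"commands":{"type":"array","items":{"type":"number"}},"grip_force":{"type":"number"}},"required":["commands"]}

```bash
mkdir -p pics; ls; python3 - <<'E'
from station import monitor, viewer, ticket
import cv2,pickle
print(monitor.get_obs())
for n in("side","top"):
    d=viewer.get_image(n); pickle.dump(d,open(f"pics/{n}0.pkl","wb"))
    cv2.imwrite(f"pics/{n}0.png",cv2.resize(d["frame"][:,:,::-1],None,fx=1.5,fy=1.5))
    print(n,d["camera_matrix"],d["cam_to_world"])
E
```

```text
pics
{'t': 0.0, 'q': array([ 1.12499415e+00,  5.33093983e-02,  1.61429440e+00,  1.51686511e-06,
        1.47598211e+00, -1.19024443e-01]), 'dq': array([-0.00046418, -0.00118064, -0.00047746,  0.00126732, -0.00085449,
        0.00038876]), 'effort': array([ 1.22156252e-03, -3.93701327e+01, -3.70172024e+01, -6.11573682e-05,
        7.25929698e-03, -2.47681436e-05]), 'tool_pos': array([0.20036597, 0.59135993, 0.23009219]), 'tool_rot': array([-1.55745846,  0.25695072, -0.25607249]), 'contact_force': array([-0.65839793, -0.27063642, -0.32192955]), 'wrist_torque': array([-0.01251588,  0.02007372, -0.01745183]), 'opening': 0.08526727776778847}
side [[391.85878563   0.         252.44913277]
 [  0.         391.85878563 187.31942408]
 [  0.           0.           1.        ]] [[-0.98892806 -0.08379961  0.12247009  0.33763199]
 [-0.14836935  0.54278404 -0.82666319  1.12930462]
 [ 0.00279924 -0.83568123 -0.54920766  0.88633256]
 [ 0.          0.          0.          1.        ]]
top [[362.39431876   0.         251.77038417]
 [  0.         362.39431876 191.7381146 ]
 [  0.           0.           1.        ]] [[-0.36471655 -0.90393244  0.22335617  0.27902727]
 [-0.93111778  0.35438575 -0.08619993  0.09174768]
 [-0.00123533 -0.23940944 -0.97091791  1.18405276]
 [ 0.          0.          0.          1.        ]]
```

View pics/side0.png

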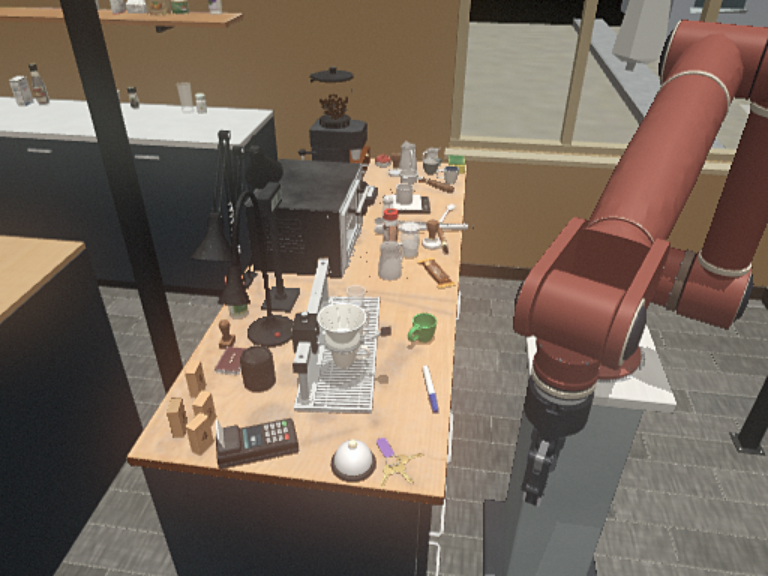

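View pics/top0.png

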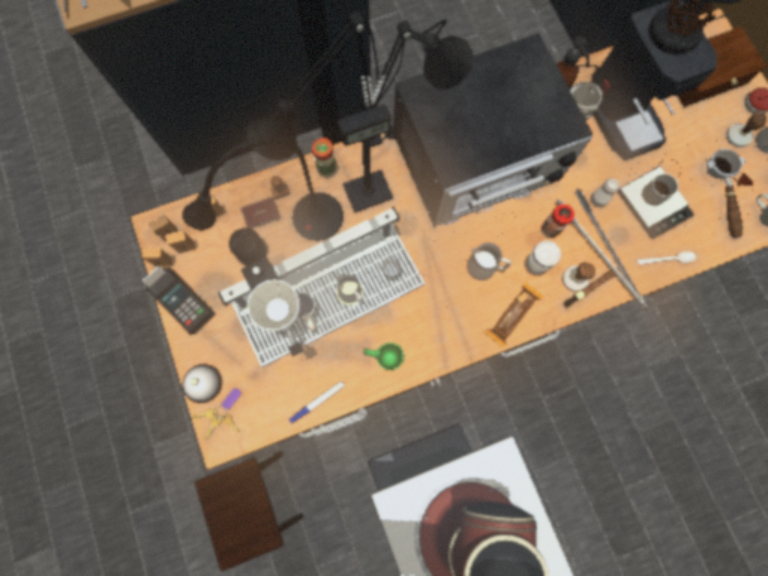

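```bash
cat > h.py <<'E'
import numpy as np,pickle,cv2
def cloud(d):
    K=d["camera_matrix"];T=d["cam_to_world"];z=d["depth"].astype(float)
    v,u=np.mgrid[:z.shape[0],:z.shape[1]]
    P=np.stack([(u-K[0,2])*z/K[0,0],(v-K[1,2])*z/K[1,1],z],-1)
    P=P@T[:3,:3].T+T[:3,3]; P[z==0]=np.nan
    return P
E
python3 - <<'E'
import pickle,cv2
d=pickle.load(open("pics/top0.pkl","rb"));f=d["frame"][:,:,::-1]
cv2.imwrite("pics/topz.png",cv2.resize(f[130:250,135:295],None,fx=5,fy=5,interpolation=cv2.INTER_CUBIC))
d=pickle.load(open("pics/side0.pkl","rb"));f=d["frame"][:,:,::-1]
cv2.imwrite("pics/sidez.png",cv2.resize(f[165:285,185:305],None,fx=5,fy=5,interpolation=cv2.INTER_CUBIC))
E
```

```text
(no output)
```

View pics/topz.png

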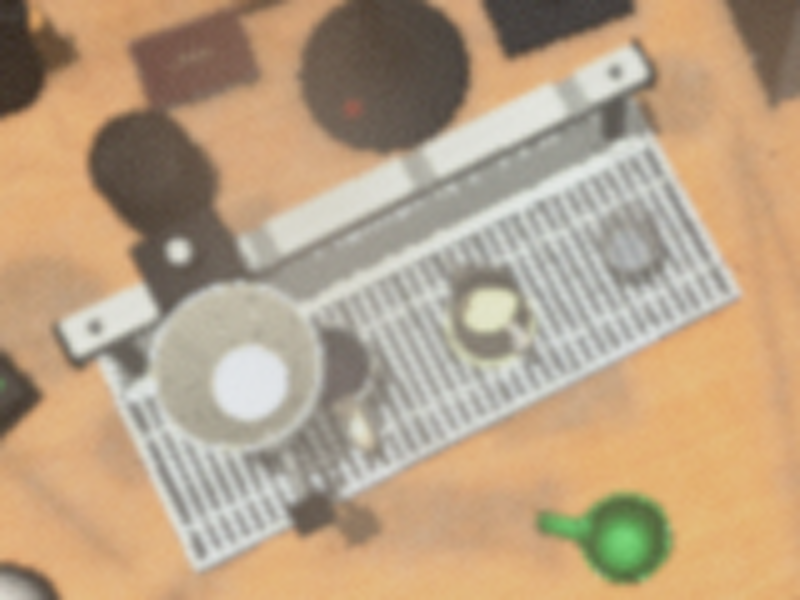

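View pics/sidez.png

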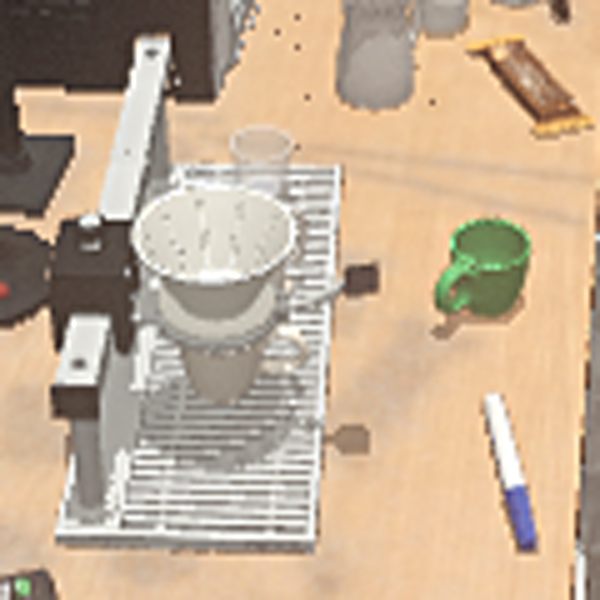

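```bash
python3 - <<'E'
import pickle,cv2,numpy as np
from h import *
t=pickle.load(open("pics/top0.pkl","rb"));s=pickle.load(open("pics/side0.pkl","rb"))
Pt=cloud(t);Ps=cloud(s)
def zt(x,y):return Pt[int(130+y/5),int(135+x/5)].round(3)
def zs(x,y):return Ps[int(165+y/5),int(185+x/5)].round(3)
for p in [(95,327),(615,72),(180,250),(180,200),(630,260),(490,300),(520,330),(345,360),(360,430),(310,510),(345,340),(735,295),(200,565),(470,340)]: print("t",p,zt(*p))
for p in [(78,362),(152,50),(92,222),(215,370),(235,385),(290,350),(300,340),(360,280),(260,170),(215,192),(85,260)]: print("s",p,zs(*p))
# station points: tray + rail
E
```

```text
t (95, 327) [0.618 0.274 0.133]
t (615, 72) [ 0.656 -0.075  0.13 ]
t (180, 250) [0.625 0.206 0.186]
t (180, 200) [0.705 0.211 0.048]
t (630, 260) [ 0.565 -0.051  0.028]
t (490, 300) [0.575 0.044 0.019]
t (520, 330) [0.534 0.036 0.082]
t (345, 360) [0.571 0.147 0.024]
t (360, 430) [0.514 0.151 0.068]
t (310, 510) [0.464 0.189 0.148]
t (345, 340) [0.579 0.142 0.04 ]
t (735, 295) [ 0.521 -0.11   0.008]
t (200, 565) [0.48  0.279 0.017]
t (470, 340) [0.546 0.067 0.056]
s (78, 362) [0.62  0.275 0.128]
s (152, 50) [ 0.656 -0.071  0.129]
s (92, 222) [0.624 0.213 0.184]
s (215, 370) [0.556 0.186 0.052]
s (235, 385) [0.546 0.174 0.03 ]
s (290, 350) [0.521 0.11  0.01 ]
s (300, 340) [0.506 0.158 0.06 ]
s (360, 280) [0.461 0.198 0.146]
s (260, 170) [ 0.565 -0.024  0.063]
s (215, 192) [0.559 0.155 0.172]
s (85, 260) [0.624 0.227 0.165]
```

```bash
python3 - <<'E'
import pickle,cv2,numpy as np
from h import *
t=pickle.load(open("pics/top0.pkl","rb"));s=pickle.load(open("pics/side0.pkl","rb"))
for n,d in(("t",t),("s",s)):
    P=cloud(d).reshape(-1,3)
    m=(P[:,0]>.59)&(P[:,0]<.69)&(P[:,1]>-.13)&(P[:,1]<.31)
    R=P[m&(abs(P[:,2]-.1285)<.003)]
    # line fit
    (vx,vy,x0,y0)=cv2.fitLine(R[:,:2].astype(np.float32),cv2.DIST_HUBER,0,.001,.001).ravel()
    if vy<0:vx,vy=-vx,-vy
    ys=np.array([vx,vy]);yaw=np.arctan2(-vx,vy);xs=np.array([vy,-vx])
    a=R[:,:2]@ys; b=(R[:,:2]-[x0,y0])@xs
    lo,hi=np.percentile(a,[.5,99.5]); print(n,len(R),"yaw",yaw,"range",a.min(),lo,hi,a.max(),"width",np.percentile(b,[2,98]))
    mid=np.array([x0,y0])+(np.percentile(b,[2,98]).mean())*xs
    mid=mid+((lo+hi)/2-mid@ys)*ys
    print("railmid",mid)
    S=np.c_[(P[:,:2]-mid)@xs+.06,(P[:,:2]-mid)@ys,P[:,2]]
    # block
    B=S[(abs(S[:,0]-.06)<.035)&(abs(S[:,1]-.1)<.08)&(S[:,2]>.14)&(S[:,2]<.175)&(abs(S[:,0]-.06)<.02)]
    print("block y",np.percentile(B[:,1],[1,50,99]),"top",np.percentile(B[:,2],[50,95]))
    B=S[(abs(S[:,0]-.06)<.03)&(abs(S[:,1]-.1)<.08)&(S[:,2]>.178)&(S[:,2]<.2)]
    print("knob",len(B),B.mean(0) if len(B) else'')
    B=S[(S[:,0]<.03)&(S[:,0]>-.09)&(abs(S[:,1]-.1)<.09)&(S[:,2]>.174)&(S[:,2]<.185)]
    if len(B):
        print("cone ext",B.min(0),B.max(0))
    B=S[(S[:,0]<-.08)&(S[:,0]>-.13)&(abs(S[:,1]-.1)<.06)&(S[:,2]>.125)&(S[:,2]<.16)]
    print("pad",len(B),B.mean(0),B.min(0),B.max(0))
    B=S[(S[:,0]<.03)&(S[:,0]>-.1)&(abs(S[:,1])<.2)]
    for y0 in(.065,-.04,-.145):
        C=B[(abs(B[:,1]-y0)<.045)&(B[:,2]>.022)&(B[:,2]<.096)]
        print(y0,len(C),C.min(0).round(3),C.max(0).round(3),"z98",np.percentile(C[:,2],[50,98]))
E
```

```text
t 700 yaw 0.107232764 range -0.166785056767839 -0.1631934312453833 0.22912052769582475 0.23041520769072582 width [-0.01201937  0.01192417]
railmid [0.63901053 0.10194071]
block y [0.07861577 0.10335576 0.1340742 ] top [0.16669977 0.16966198]
knob 49 [0.05516865 0.10593344 0.18295858]
cone ext [-0.06380956  0.05772817  0.17401513] [0.02965467 0.15561237 0.18278545]
pad 73 [-0.10141109  0.10635075  0.14613111] [-0.11416105  0.0941253   0.13149657] [-0.08031323  0.11971325  0.15180427]
0.065 194 [-0.068  0.034  0.022] [0.016 0.083 0.074] z98 [0.05395566 0.07189596]
-0.04 180 [-0.061 -0.071  0.022] [ 0.008 -0.014  0.088] z98 [0.06005278 0.0860236 ]
-0.145 184 [-0.045 -0.168  0.024] [ 0.001 -0.123  0.077] z98 [0.04624785 0.07489988]
s 288 yaw 0.10431011 range -0.16562243619531627 -0.16488570108059017 0.23656043158642653 0.23834615882171264 width [-0.0191209   0.01270227]
railmid [0.63312474 0.10231509]
block y [0.08386849 0.12845969 0.13774062] top [0.16249794 0.16735167]
knob 23 [0.06360728 0.10909453 0.18089515]
cone ext [-0.05881238  0.05754927  0.1740331 ] [0.02988915 0.15615917 0.17890914]
pad 50 [-0.09798342  0.10798325  0.14305133] [-0.11023061  0.09177763  0.13062507] [-0.08240254  0.12066144  0.14816431]
0.065 179 [-0.064  0.058  0.022] [0.017 0.092 0.069] z98 [0.0470375 0.0670989]
-0.04 38 [-0.054 -0.06   0.027] [-0.032 -0.023  0.083] z98 [0.04170763 0.08292746]
-0.145 147 [-0.041 -0.173  0.026] [ 0.004 -0.119  0.073] z98 [0.05824677 0.0719229 ]
```

```bash
python3 - <<'E'
import pickle,cv2,numpy as np
from h import *
from scipy.spatial.transform import Rotation as R
print(R.from_rotvec([-1.55745846,0.25695072,-0.25607249]).as_matrix().round(3))
mid=np.array([.637,.102]);c,s=np.cos(.106),np.sin(.106);xs=np.array([c,s]);ys=np.array([-s,c])
w=lambda x,y:(mid+(x-.06)*xs+y*ys).round(4)
print("left",w(.063,.175),"contact",w(.063,.134),"seat axis",w(-.015,.065),"pad",w(-.105,.065))
for n in"top","side":
    P=cloud(pickle.load(open(f"pics/{n}0.pkl","rb"))).reshape(-1,3)
    Q=P[(P[:,2]>.14)&(P[:,2]<.8)&(P[:,0]>.25)&(P[:,0]<.95)&(P[:,1]>-.15)&(P[:,1]<.65)]
    b=np.floor(Q/[.05,.05,1]).astype(int)
    out={}
    for k,z in zip(map(tuple,b[:,:2]),Q[:,2]): out.setdefault(k,[]).append(z)
    print(n,[(round(k[0]*.05,2),round(k[1]*.05,2),len(v),round(min(v),2),round(max(v),2)) for k,v in sorted(out.items()) if len(v)>2])
E
```

```text
[[ 0.947 -0.001  0.321]
 [-0.321 -0.002  0.947]
 [-0.    -1.    -0.002]]
left [0.6215 0.2763] contact [0.6258 0.2356] seat axis [0.5555 0.1587] pad [0.466  0.1492]
top [(np.float64(0.45), np.float64(0.15), 61, np.float64(0.14), np.float64(0.15)), (np.float64(0.45), np.float64(0.2), 7, np.float64(0.14), np.float64(0.15)), (np.float64(0.5), np.float64(0.15), 105, np.float64(0.14), np.float64(0.18)), (np.float64(0.5), np.float64(0.2), 136, np.float64(0.14), np.float64(0.18)), (np.float64(0.55), np.float64(0.15), 201, np.float64(0.14), np.float64(0.18)), (np.float64(0.55), np.float64(0.2), 238, np.float64(0.14), np.float64(0.18)), (np.float64(0.6), np.float64(0.15), 115, np.float64(0.14), np.float64(0.18)), (np.float64(0.6), np.float64(0.2), 186, np.float64(0.15), np.float64(0.19)), (np.float64(0.65), np.float64(0.15), 6, np.float64(0.16), np.float64(0.17)), (np.float64(0.7), np.float64(0.1), 6, np.float64(0.4), np.float64(0.4)), (np.float64(0.7), np.float64(0.15), 61, np.float64(0.37), np.float64(0.4)), (np.float64(0.7), np.float64(0.2), 207, np.float64(0.23), np.float64(0.37)), (np.flo
[... 3418 characters left out ...]
float64(0.8), np.float64(0.05), 162, np.float64(0.22), np.float64(0.31)), (np.float64(0.8), np.float64(0.1), 119, np.float64(0.23), np.float64(0.26)), (np.float64(0.85), np.float64(-0.15), 182, np.float64(0.17), np.float64(0.44)), (np.float64(0.85), np.float64(-0.1), 106, np.float64(0.37), np.float64(0.44)), (np.float64(0.85), np.float64(-0.05), 60, np.float64(0.34), np.float64(0.39)), (np.float64(0.85), np.float64(0.0), 63, np.float64(0.31), np.float64(0.35)), (np.float64(0.85), np.float64(0.05), 131, np.float64(0.25), np.float64(0.31)), (np.float64(0.85), np.float64(0.1), 116, np.float64(0.24), np.float64(0.27)), (np.float64(0.9), np.float64(-0.15), 58, np.float64(0.15), np.float64(0.33))]
```

```bash
python3 - <<'E'
import pickle,numpy as np
from h import *
r=np.array([.2/.624,.591/.624]);l=np.array([-r[1],r[0]])
P=np.r_[cloud(pickle.load(open("pics/side0.pkl","rb"))).reshape(-1,3)]
d=P[:,:2]-[.2004,.5914]
a=d@r;b=d@l
for z in np.arange(.22,.8,.04):
    m=(abs(P[:,2]-z)<.02)&(abs(a)<.25)&(abs(b)<.2)
    if m.sum(): print(z.round(2),m.sum(),"radial",a[m].min().round(3),a[m].max().round(3),"lat",b[m].min().round(3),b[m].max().round(3))
for n in"top","side":
    P=cloud(pickle.load(open(f"pics/{n}0.pkl","rb"))).reshape(-1,3)
    Q=P[(P[:,2]>.2)&(P[:,2]<.8)&(P[:,0]>.55)&(P[:,0]<.78)&(P[:,1]>.05)&(P[:,1]<.45)]
    i=np.argsort(Q[:,0]);print(n,Q[i[::12][:14]].round(3).tolist())
    for y in np.arange(.05,.4,.05):
        q=Q[(Q[:,1]>=y)&(Q[:,1]<y+.05)]
        if len(q):print(y.round(2),q.min(0).round(3),q.max(0).round(3))
E
```

```text
0.26 77 radial -0.042 0.058 lat -0.01 0.012
0.3 250 radial 0.013 0.076 lat -0.017 0.017
0.34 539 radial 0.012 0.072 lat -0.028 0.028
0.38 742 radial -0.0 0.039 lat -0.036 0.038
0.42 815 radial -0.01 0.039 lat -0.037 0.037
0.46 863 radial -0.0 0.039 lat -0.051 0.056
0.5 2132 radial -0.141 0.051 lat -0.066 0.074
0.54 5114 radial -0.247 0.049 lat -0.066 0.08
0.58 2152 radial -0.25 -0.105 lat -0.02 0.08
0.62 183 radial -0.25 -0.223 lat 0.007 0.059
top [[0.715, 0.269, 0.244], [0.718, 0.271, 0.247], [0.72, 0.271, 0.251], [0.721, 0.253, 0.245], [0.723, 0.275, 0.254], [0.724, 0.28, 0.256], [0.725, 0.251, 0.256], [0.726, 0.283, 0.254], [0.727, 0.26, 0.26], [0.728, 0.246, 0.252], [0.729, 0.27, 0.264], [0.73, 0.276, 0.26], [0.731, 0.252, 0.272], [0.732, 0.247, 0.28]]
0.05 [0.75  0.05  0.204] [0.762 0.1   0.398]
0.1 [0.749 0.1   0.391] [0.761 0.15  0.407]
0.15 [0.745 0.151 0.367] [0.756 0.2   0.404]
0.2 [0.723 0.201 0.227] [0.759 0.25  0.373]
0.25 [0.715 0.25  0.237] [0.77  0.294 0.299]
side [[0.714, 0.267, 0.242], [0.719, 0.275, 0.247], [0.721, 0.266, 0.254], [0.724, 0.281, 0.261], [0.725, 0.262, 0.258], [0.727, 0.281, 0.254], [0.729, 0.274, 0.259], [0.73, 0.269, 0.266], [0.732, 0.292, 0.254], [0.733, 0.268, 0.268], [0.734, 0.253, 0.279], [0.735, 0.27, 0.269], [0.736, 0.254, 0.282], [0.737, 0.276, 0.26]]
0.05 [0.75  0.052 0.202] [0.765 0.099 0.392]
0.1 [0.749 0.104 0.384] [0.759 0.148 0.404]
0.15 [0.744 0.15  0.369] [0.759 0.2   0.403]
0.2 [0.73  0.2   0.264] [0.76 0.25 0.37]
0.25 [0.714 0.25  0.238] [0.77  0.295 0.3  ]
```

Request:
{"fn": "servo_tool", "kwargs": {"commands": [0,-0.144,0,0,0,0,0,0,-0.144,0,0,0,0,0,0,-0.144,0,0,0,0,0,0,0,0,2.6,0,-2.4,0,0,0,0,2.6,0,-2.4,0,0,0,0,2.6,0,-2.4,0,0,0,0,2.6,0,-2.4,0,0,0,0,2.6,0,-2.4,0,0,0,0,2.6,0,-2.4,0,0,0,0,2.6,0,-2.4,0,0,0,0,2.6,0,-2.4,0,0,0,0,2.6,0,-2.4,0,0,0,0,2.6,0,-2.4,0,0,0,0,2.6,0,-2.4,0,0,0,0,2.6,0,-2.4,0,0,0,0,0,0,0,0], "grip_force": 40}}

```text
t: 1.7
tool_pos: [0.5544, 0.3315, 0.2186]
tool_rot: [-1.581, -0.09, 0.111]
contact_force: [-0.0, -0.1, -0.4]
opening: -0.0002
```

```bash
cat > st.py <<'E'
from station import monitor
import numpy as np
from scipy.spatial.transform import Rotation as R
o=monitor.get_obs();mid=np.array([.637,.102]);c,s=np.cos(.106),np.sin(.106)
d=o["tool_pos"][:2]-mid
M=R.from_rotvec(o["tool_rot"]).as_matrix()
S=np.array([[c,s,0],[-s,c,0],[0,0,1]])
print("t",round(o["t"],2),"station TCP",round(d@[c,s]+.06,4),round(d@[-s,c],4),round(o["tool_pos"][2],4),"F st",(S@o["contact_force"]).round(2),"open",round(o["opening"],4))
print("tool axes in station frame\n",(S@M).round(3))
E
python3 st.py
```

```text
t 1.7 station TCP 0.0022 0.237 0.2186 F st [-0.04 -0.09 -0.35] open -0.0002
tool axes in station frame
 [[ 1.    -0.014 -0.022]
 [ 0.022 -0.012  1.   ]
 [-0.014 -1.    -0.012]]
```

Request:
{"fn": "servo_tool", "kwargs": {"commands": [0,0.022,0,2.1,0,-2.1,0,0,0,0,2.1,0,-2.1,0,0,0,0,2.1,0,-2.1,0,0,0,0,0,0,0,0]}}

```text
t: 2.1
tool_pos: [0.6241, 0.2749, 0.2154]
tool_rot: [-1.582, -0.069, 0.098]
contact_force: [-1.3, 0.1, -0.6]
opening: -0.0001
```

```bash
python3 st.py; python3 - <<'E'
from station import viewer
import cv2
d=viewer.get_image("side");f=d["frame"][:,:,::-1]
cv2.imwrite("pics/side1.png",cv2.resize(f[125:285,165:325],None,fx=3.7,fy=3.7,interpolation=cv2.INTER_CUBIC))
E
```

```text
t 2.1 station TCP 0.0655 0.1733 0.2154 F st [-1.29  0.25 -0.6 ] open -0.0001
tool axes in station frame
 [[ 1.    -0.019 -0.   ]
 [-0.    -0.012  1.   ]
 [-0.019 -1.    -0.012]]
```

View pics/side1.png

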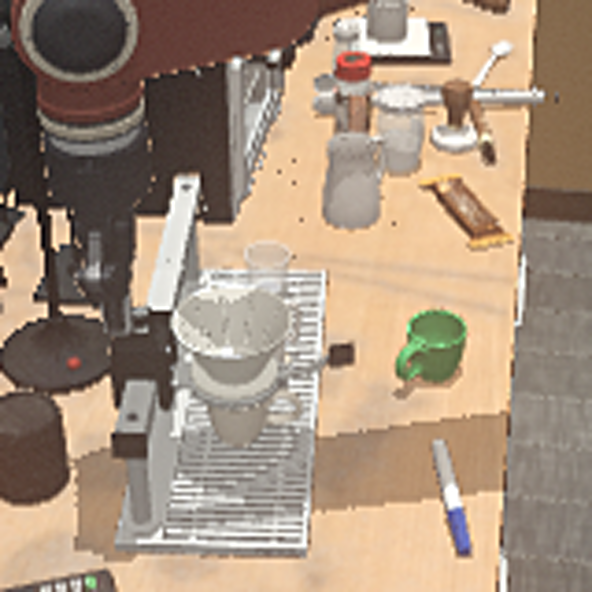

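Request:
{"fn": "servo_tool", "kwargs": {"commands": [0.012,0,-0.019,-0.2,2.0,0,0,0,0,0,0,2.0,0,0,0,0,0,0,2.0,0,0,0,0,0,0,1.3,0,0,0,0,0,0,0,0,0]}}

```text
t: 2.65
tool_pos: [0.6154, 0.281, 0.14]
tool_rot: [-1.565, -0.086, 0.09]
contact_force: [0.4, -0.1, -0.1]
opening: -0.0001
```

```bash
python3 st.py; python3 - <<'E'
from station import viewer
import cv2
d=viewer.get_image("side");f=d["frame"][:,:,::-1]
cv2.imwrite("pics/side2.png",cv2.resize(f[165:285,175:295],None,fx=5,fy=5,interpolation=cv2.INTER_CUBIC))
E
```

```text
t 2.65 station TCP 0.0575 0.1803 0.14 F st [ 0.41 -0.13 -0.07] open -0.0001
tool axes in station frame
 [[ 1.    -0.003 -0.006]
 [ 0.006  0.004  1.   ]
 [-0.003 -1.     0.004]]
```

View pics/side2.png

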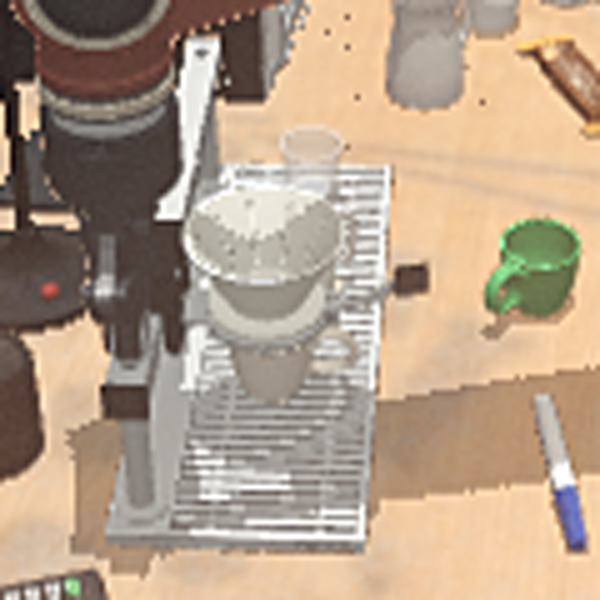

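Request:
{"fn": "servo_tool", "kwargs": {"commands": [0,0,0,0.3,0,-1.0,0,0,0,0,0,0,-1.0,0,0,0,0,0,0,-0.5,0,0,0,0,0,0,-0.5,0,0,0,0,0,0,-0.4,0,0,0,0,0,0,-0.4,0]}}

```text
t: 3.3
tool_pos: [0.6254, 0.2441, 0.1457]
tool_rot: [-1.557, -0.092, 0.084]
contact_force: [0.8, 3.8, -1.3]
opening: 0.0001
```

```bash
python3 st.py
```

```text
t 3.3 station TCP 0.0635 0.1425 0.1457 F st [ 1.16  3.69 -1.26] open 0.0001
tool axes in station frame
 [[ 1.     0.006 -0.007]
 [ 0.007  0.012  1.   ]
 [ 0.006 -1.     0.011]]
```

Request:
{"fn": "servo_tool", "kwargs": {"commands": [0,0,0,0,0.3,-0.3,0,0,0,0,0,0.1,-0.3,0,0,0,0,0,0,-0.3,0,0,0,0,0,0,-0.3,0]}}

```text
t: 3.7
tool_pos: [0.6272, 0.2322, 0.143]
tool_rot: [-1.555, -0.094, 0.083]
contact_force: [-1.1, 3.0, 0.7]
opening: 0.0004
```

```bash
python3 st.py; cat > look.py <<'E'
import sys,pickle,cv2,numpy as np
from station import viewer
from h import *
k=sys.argv[1]
mid=np.array([.637,.102]);c,s=np.cos(.106),np.sin(.106);xs=np.array([c,s]);ys=np.array([-s,c])
for n in "top","side":
    d=viewer.get_image(n);P=cloud(d).reshape(-1,3)
    f=d["frame"][:,:,::-1]
    cr=f[130:250,135:295] if n=="top" else f[165:285,175:295]
    cv2.imwrite(f"pics/{n}{k}.png",cv2.resize(cr,None,fx=5,fy=5,interpolation=cv2.INTER_CUBIC))
    S=np.c_[(P[:,:2]-mid)@xs+.06,(P[:,:2]-mid)@ys,P[:,2]]
    B=S[(S[:,0]<-.08)&(S[:,0]>-.135)&(S[:,1]>0)&(S[:,1]<.16)&(S[:,2]>.115)&(S[:,2]<.16)]
    if len(B): print(n,"pad",len(B),B.mean(0).round(4),B.min(0).round(3),B.max(0).round(3))
    B=S[(S[:,0]<.03)&(S[:,0]>-.08)&(S[:,1]>-.03)&(S[:,1]<.17)&(S[:,2]>.174)&(S[:,2]<.184)]
    if len(B): print(n,"cone y",B[:,1].min(),B[:,1].max(),B[:,1].min()/2+B[:,1].max()/2)
    B=S[(abs(S[:,0]-.06)<.012)&(S[:,1]>.03)&(S[:,1]<.13)&(S[:,2]>.172)&(S[:,2]<.19)]
    if len(B): print(n,"knob",len(B),B.mean(0).round(4), np.percentile(B[:,2],[50,90]))
E
python3 look.py 3
```

```text
t 3.7 station TCP 0.0641 0.1305 0.143 F st [-0.75  3.06  0.68] open 0.0004
tool axes in station frame
 [[ 1.     0.007 -0.007]
 [ 0.007  0.014  1.   ]
 [ 0.008 -1.     0.014]]
top cone y 0.03971306431215213 0.06133517277553099 0.05052411854384156
side pad 54 [-0.1     0.0907  0.1421] [-0.113  0.077  0.128] [-0.082  0.105  0.149]
side cone y 0.04134159932089681 0.14002400196600337 0.09068280064345009
side knob 6 [0.0509 0.104  0.1822] [0.18239915 0.18868492]
```

Request:
{"fn": "servo_tool", "kwargs": {"commands": [0,0,0,0,0.2,-0.3,0,0,0,0,0,0.1,-0.3,0,0,0,0,0,0,-0.3,0,0,0,0,0,0,-0.3,0,0,0,0,0,0,-0.2,0]}}

```text
t: 4.3
tool_pos: [0.6296, 0.217, 0.1405]
tool_rot: [-1.556, -0.095, 0.082]
contact_force: [0.3, 1.5, 1.2]
opening: -0.0
```

```bash
python3 st.py; python3 look.py 4
```

```text
t 4.3 station TCP 0.0648 0.1152 0.1405 F st [0.5  1.49 1.21] open -0.0
tool axes in station frame
 [[ 1.     0.009 -0.007]
 [ 0.007  0.013  1.   ]
 [ 0.009 -1.     0.013]]
top cone y 0.024420220536330275 0.04730470187788164 0.035862461207105956
side pad 52 [-0.0996  0.0752  0.1422] [-0.113  0.059  0.129] [-0.081  0.088  0.148]
side cone y 0.02495471140679569 0.12264005533165519 0.07379738336922544
side knob 12 [0.052  0.1002 0.182 ] [0.18237127 0.18707934]
```

Request:
{"fn": "servo_tool", "kwargs": {"commands": [0,0,0,0,0,-0.2,0,0,0,0,0,0,-0.2,0]}}

```text
t: 4.6
tool_pos: [0.6298, 0.2115, 0.1393]
tool_rot: [-1.558, -0.094, 0.083]
contact_force: [0.3, -0.6, -0.4]
opening: -0.0002
```

```bash
python3 st.py
```

```text
t 4.6 station TCP 0.0645 0.1097 0.1393 F st [ 0.18 -0.67 -0.37] open -0.0002
tool axes in station frame
 [[ 1.     0.008 -0.006]
 [ 0.006  0.01   1.   ]
 [ 0.008 -1.     0.01 ]]
```

Request:
{"fn": "servo_tool", "kwargs": {"commands": [0,0,0,0,0,-0.15,0]}}

```text
t: 4.7
tool_pos: [0.6299, 0.2096, 0.1389]
tool_rot: [-1.559, -0.093, 0.083]
contact_force: [0.3, -0.5, -0.3]
opening: 0.0
```

```bash
python3 st.py
```

```text
t 4.7 station TCP 0.0643 0.1077 0.1389 F st [ 0.25 -0.55 -0.27] open 0.0
tool axes in station frame
 [[ 1.     0.007 -0.006]
 [ 0.006  0.01   1.   ]
 [ 0.007 -1.     0.01 ]]
```

Request:
{"fn": "servo_tool", "kwargs": {"commands": [0,0,0,0,0,-0.15,0]}}

```text
t: 4.8
tool_pos: [0.6301, 0.2078, 0.1387]
tool_rot: [-1.559, -0.093, 0.083]
contact_force: [0.1, 2.4, 1.1]
opening: -0.0001
```

```bash
python3 st.py; python3 look.py 5
```

```text
t 4.8 station TCP 0.0643 0.1059 0.1387 F st [0.35 2.34 1.11] open -0.0001
tool axes in station frame
 [[ 1.     0.007 -0.006]
 [ 0.006  0.01   1.   ]
 [ 0.007 -1.     0.01 ]]
top cone y 0.014293055212399168 0.038491725442140995 0.02639239032727008
side pad 51 [-0.0989  0.0676  0.142 ] [-0.113  0.053  0.128] [-0.081  0.079  0.149]
side cone y 0.013367561837804003 0.11656818409175701 0.0649678729647805
side knob 11 [0.0553 0.1059 0.1784] [0.17813767 0.18518202]
```

Request:
{"fn": "servo_tool", "kwargs": {"commands": [0,0,0,0,0,0.8,0,0,0,0,0,0,1.2,0,0,0,0,0,0,2.0,0,0,0,0,0,-2.0,1.5,0,0,0,0,0,-3,0,0,0,0,0,-0.5,-3,0,0,0,0,0,-3.5,-1,0,0]}}

```text
t: 5.6
tool_pos: [0.5821, 0.264, 0.2282]
tool_rot: [-1.56, -0.089, 0.088]
contact_force: [-0.2, -0.2, 0.6]
opening: 0.0001
```

```bash
python3 st.py; python3 look.py 6
```

```text
t 5.6 station TCP 0.0225 0.1669 0.2282 F st [-0.18 -0.16  0.62] open 0.0001
tool axes in station frame
 [[ 1.     0.001 -0.007]
 [ 0.007  0.009  1.   ]
 [ 0.001 -1.     0.009]]
top pad 71 [-0.1006  0.0639  0.1463] [-0.112  0.052  0.136] [-0.081  0.076  0.153]
top cone y 0.014242566673076204 0.10934820997829471 0.06179538832568546
top knob 39 [0.0613 0.0635 0.1781] [0.17816935 0.18075171]
side pad 51 [-0.0989  0.0677  0.1421] [-0.113  0.053  0.128] [-0.081  0.077  0.149]
side cone y 0.014226718526376482 0.11545405794095275 0.06484038823366461
side knob 27 [0.0597 0.0688 0.1759] [0.17611908 0.17868036]
```

View pics/side6.png

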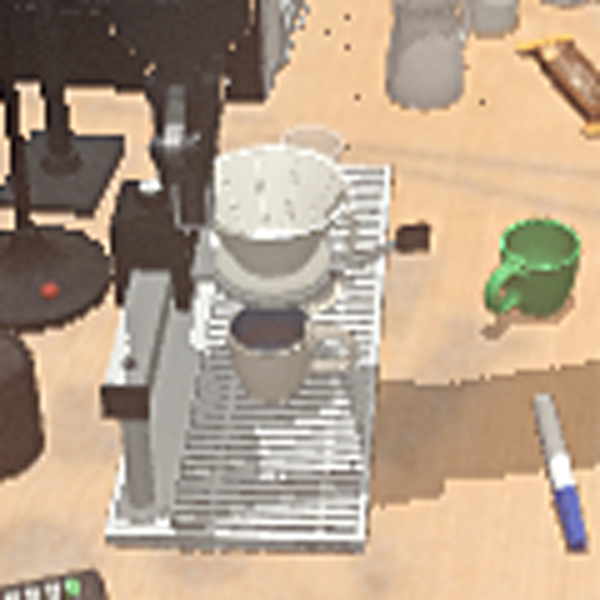

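Request:
{"fn": "servo_tool", "kwargs": {"commands": [0,0,0,-3.2,0,-1.0,0,0,0,0,-3.2,0,-2.5,0,0,0,0,-3.2,0,-2.5,0,0,0,0,-3.0,0,-2.5,0,0,0,0,0,0,-1.0,0,0,0,0,0,0,0,0]}}

```text
t: 6.3
tool_pos: [0.4597, 0.156, 0.2225]
tool_rot: [-1.56, -0.091, 0.099]
contact_force: [0.5, 0.7, 0.5]
opening: -0.0002
```

```bash
python3 st.py
```

```text
t 6.3 station TCP -0.1106 0.0724 0.2225 F st [0.53 0.62 0.54] open -0.0002
tool axes in station frame
 [[ 1.    -0.005 -0.015]
 [ 0.015  0.009  1.   ]
 [-0.005 -1.     0.009]]
```

Request:
{"fn": "servo_tool", "kwargs": {"commands": [0,0.01,0,0.3,2.0,-0.6,0,0,0,0,0,2.0,0,0,0,0,0,0,2.0,0,0,0,0,0,0,0,0,0]}}

```text
t: 6.7
tool_pos: [0.4676, 0.1539, 0.1623]
tool_rot: [-1.559, -0.087, 0.088]
contact_force: [0.2, 0.6, 0.1]
opening: 0.0002
```

```bash
python3 st.py; python3 look.py 7
```

```text
t 6.7 station TCP -0.1029 0.0696 0.1623 F st [0.25 0.57 0.08] open 0.0002
tool axes in station frame
 [[ 1.    -0.001 -0.006]
 [ 0.006  0.01   1.   ]
 [-0.    -1.     0.01 ]]
top pad 5 [-0.1113  0.0563  0.1482] [-0.113  0.052  0.147] [-0.11   0.062  0.151]
top cone y 0.029436125437855613 0.093252939281682 0.061344532359768805
top knob 41 [0.0608 0.0634 0.1779] [0.17819695 0.18075274]
side pad 51 [-0.0989  0.0674  0.1419] [-0.113  0.052  0.128] [-0.081  0.081  0.148]
side cone y 0.017824215904201787 0.11464004376247605 0.06623212983333893
side knob 27 [0.0598 0.0677 0.1757] [0.17578844 0.17828419]
```

View pics/side7.png

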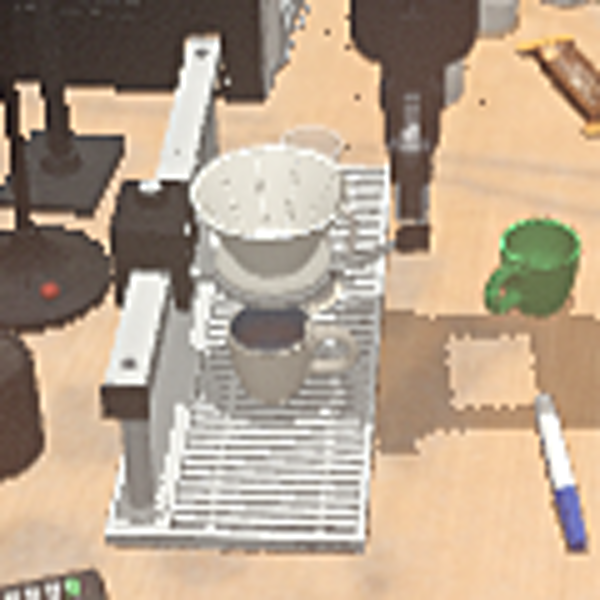

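Request:
{"fn": "servo_tool", "kwargs": {"commands": [0,0,0,-0.3,0.7,-0.4,0,0,0,0,0,0.6,0,0,0,0,0,-0.1,0.4,0,0,0,0,0,-0.1,0.4,0,0,0,0,0,-0.1,0.4,0,0,0,0,-0.1,0.4,0,0]}}

```text
validation failed for argument at $.co...
```

```bash
python3 st.py
```

```text
t 6.8 station TCP -0.1012 0.0695 0.1655 F st [0.06 0.11 0.69] open 0.0
tool axes in station frame
 [[ 1.     0.005 -0.006]
 [ 0.006  0.011  1.   ]
 [ 0.005 -1.     0.011]]
```

Request:
{"fn": "servo_tool", "kwargs": {"commands": [0,0,0,-0.4,0.8,-0.4,0,0,0,0,0,0.7,0,0,0,0,0,-0.1,0.4,0,0,0,0,0,-0.1,0.4,0,0,0,0,0,-0.1,0.4,0,0,0,0,0,-0.1,0.4,0,0]}}

```text
t: 7.4
tool_pos: [0.4646, 0.1503, 0.1378]
tool_rot: [-1.557, -0.097, 0.08]
contact_force: [-1.8, -0.6, 2.7]
opening: -0.0
```

```bash
python3 st.py
```

```text
t 7.4 station TCP -0.1063 0.0663 0.1378 F st [-1.9  -0.43  2.69] open -0.0
tool axes in station frame
 [[ 1.     0.012 -0.007]
 [ 0.006  0.011  1.   ]
 [ 0.012 -1.     0.011]]
```

Pressing at about 2.7 N; continuing down to the stop.

Request:
{"fn": "servo_tool", "kwargs": {"commands": [0,0,0,-0.1,0.5,0,0,0,0,0,-0.1,0.5,0,0,0,0,0,-0.1,0.5,0,0]}}

```text
t: 7.7
tool_pos: [0.4623, 0.1502, 0.1248]
tool_rot: [-1.558, -0.098, 0.079]
contact_force: [-13.2, -2.6, 32.4]
opening: 0.0003
```

```bash
python3 st.py
```

```text
t 7.7 station TCP -0.1086 0.0664 0.1248 F st [-13.43  -1.23  32.43] open 0.0003
tool axes in station frame
 [[ 1.     0.013 -0.007]
 [ 0.007  0.011  1.   ]
 [ 0.013 -1.     0.011]]
```

Request:
{"fn": "servo_tool", "kwargs": {"commands": [0,0,0,-0.1,0.5,0,0,0,0,0,0,0.5,0,0]}}

```text
t: 7.9
tool_pos: [0.4625, 0.1503, 0.1247]
tool_rot: [-1.559, -0.097, 0.081]
contact_force: [-21.9, -5.1, 34.3]
opening: 0.0002
```

```bash
python3 st.py
```

```text
t 7.9 station TCP -0.1084 0.0665 0.1247 F st [-22.28  -2.71  34.28] open 0.0002
tool axes in station frame
 [[ 1.     0.011 -0.008]
 [ 0.008  0.01   1.   ]
 [ 0.011 -1.     0.009]]
```

At the stop (z 0.1247, force up). Coming straight up and away.

Request:
{"fn": "servo_tool", "kwargs": {"commands": [0,0,0,0,-0.8,0,0,0,0,0,0,-2.5,0,0,0,0,0,0,-4,0,0,0,0,0,-2,-4,0,0,0,0,0,-1,0,3,0,0,0,0,0,0,4,0,0,0,0,0,0,4,0,0,0,0,0,0,4,0,0,0,0,0,0,0,0]}}

```text
t: 8.8
tool_pos: [0.4165, 0.3, 0.2429]
tool_rot: [-1.554, -0.104, 0.066]
contact_force: [0.2, 0.6, -0.8]
opening: 0.0001
```

```bash
python3 st.py; python3 look.py 8
```

```text
t 8.8 station TCP -0.1383 0.2202 0.2429 F st [ 0.23  0.54 -0.82] open 0.0001
tool axes in station frame
 [[ 1.     0.025 -0.003]
 [ 0.002  0.014  1.   ]
 [ 0.025 -1.     0.014]]
top pad 79 [-0.1037  0.0635  0.1253] [-0.117  0.051  0.121] [-0.081  0.076  0.13 ]
top cone y 0.014338622619483361 0.11291770711109667 0.06362816486529001
top knob 38 [0.0605 0.0634 0.1786] [0.17907473 0.18101378]
side pad 57 [-0.1036  0.0669  0.1223] [-0.119  0.052  0.115] [-0.081  0.081  0.127]
side cone y 0.013937236474700332 0.1151001567284665 0.06451869660158342
side knob 26 [0.06   0.0679 0.1758] [0.17592343 0.17814812]
```

View pics/side8.png

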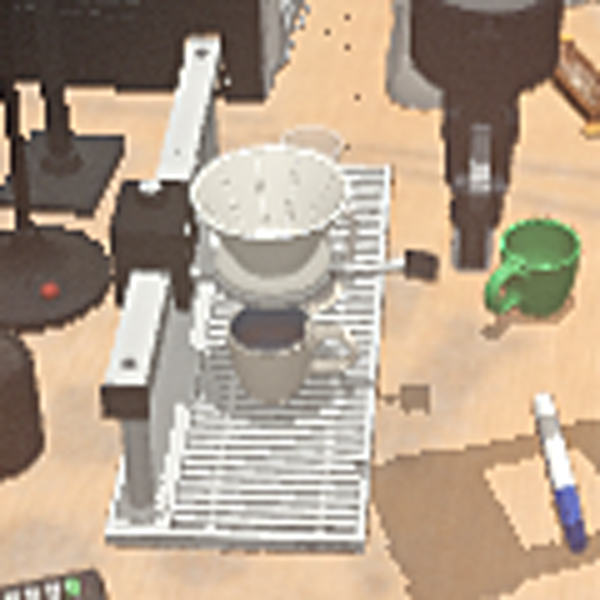

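View pics/top8.png

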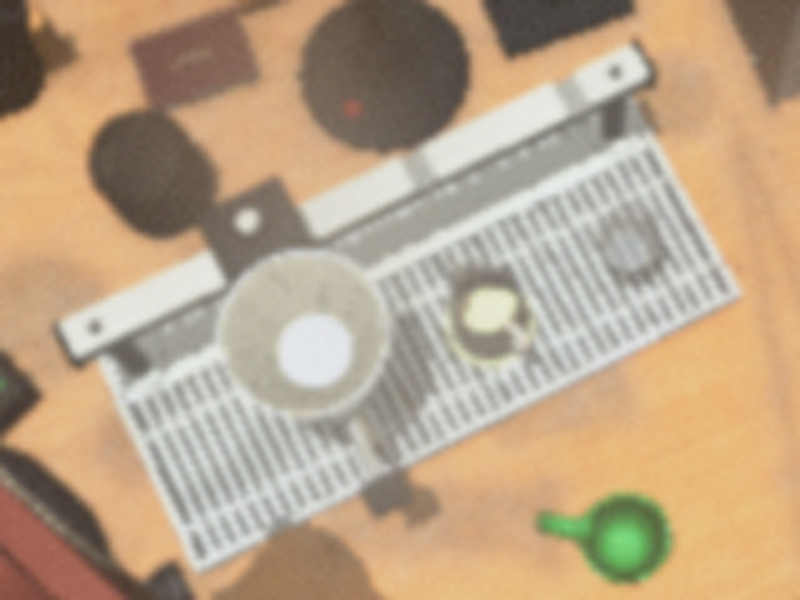

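```bash
python3 -c "
from station import ticket;print(ticket.finish_job())"
```

```text
the job is handed in; nothing more can be done
None
```

The dripper is clicked into the left notch (station y = +65 mm), over the ceramic cup with the ear handle. The drain lever is pressed fully down, the arm is clear of everything, and I handed the job in after about 9 s of robot time. The hand-in gave no verdict.

I told the vessels apart by rim height: the cup's rim is about 69 mm above the worktop, and the small steel pitcher in the middle is about 88 mm. The clear glass is on the right.

My last checks, after pulling away:
- **Dripper position:** the carriage is at station y = 63 to 68 mm, depending on the camera. The top and side views differ by 3 to 4 mm, well inside the 18 mm limit.
- **Plunger:** the knob is about 5 mm lower than at the start in both views. The push force also fell to zero as the plunger dropped in.
- **Drain lever:** the pad is about 20 to 21 mm lower, at roughly 125 mm against the 125 mm expected. The fingertip met a hard stop there, peaking near 34 N vertically (about 41 N in total with the sideways part), all through the fingertips.
- **Surroundings:** the three vessels look unmoved in the pictures, and the contact force was about zero. I did not look again at the items standing beside the station, but the arm did not work near them.

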